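Line up handle blanks in the clamping jig

TASK

Three equal pale wooden handle blanks (the long bars) lie loose on the bench in front of the clamping jig: slide one lengthwise into each of its three lanes, under the clamp beam and fully home against the stop, so that they lie flat, square and in an even row ready for clamping. Do not knock the beam, and leave the short offcut, the sanding block and everything else on the bench where they are; let go of the blanks when done.

Things in the scene. Friction and masses are not known exactly. Their poses are not given: they have to be found in the camera images.
- jig: clamping jig fixed to the bench: three parallel lanes on the bare bench between plywood rails 16 mm high, closed at the far end by a stop bar 22 mm high. Origin on the bench at the middle of the stop's near face; x: direction in which blanks are pushed home, away from the robot; y left; z up. Lane centre lines at y = +74, 0, -74 mm; straight part 48 mm wide from the stop to x = -48 mm
- mouth (a point): bench level, middle lane, between the tips of the rails (jig x = -82 mm). From x = -48 mm the rails taper to these tips, where each lane's mouth is 68 mm wide, so that a blank pushed in centres itself. A blank that is home has its near end at x = -90 mm, 8 mm in front of the tips. Only bare bench lies between the jig and the loose pieces in front of it
- beam: dark wooden clamp beam fixed across the lanes; origin on the bench below its middle (jig x = -70 mm), axes as the jig's. 50 mm deep (x), 350 long (y), from 62 to 132 mm above the bench, on posts 26 mm wide at y = +162 and -162 mm with flat feet. Clamp pads hang above each lane down to 48 mm; screws with knobs stand up to 212 mm
- beam_edge (a point): middle of the lower near edge of the clamp beam, 62 mm above the bench (jig x = -95 mm): 5 mm nearer the robot than the near end of a blank that is home. A gripper pointing straight down strikes the beam before a blank is home; one leaning 25 to 45 degrees back towards the robot clears it
- home_left (a point): where the centre of a blank (14 mm above the bench) is when it is fully home in the jig's left lane (seen from the robot); axes as the jig's; 45 mm in front of the stop face
- home_mid (a point): where the centre of a blank (14 mm above the bench) is when it is fully home in the jig's middle lane (seen from the robot); axes as the jig's; 45 mm in front of the stop face
- home_right (a point): where the centre of a blank (14 mm above the bench) is when it is fully home in the jig's right lane (seen from the robot); axes as the jig's; 45 mm in front of the stop face
- blank1_mid (a point): one of three identical loose pale wooden handle blanks: plain bars 90 mm long (own x axis), 44 wide (y), 28 high (z), about 85 g, flat on the bench, lengthwise within 0.5 rad of world x. The point is the bar's centre, 14 mm above the bench. Any blank may go in any lane, either end first
- blank2_mid (a point): one of three identical loose pale wooden handle blanks: plain bars 90 mm long (own x axis), 44 wide (y), 28 high (z), about 85 g, flat on the bench, lengthwise within 0.5 rad of world x. The point is the bar's centre, 14 mm above the bench. Any blank may go in any lane, either end first
- blank3_mid (a point): one of three identical loose pale wooden handle blanks: plain bars 90 mm long (own x axis), 44 wide (y), 28 high (z), about 85 g, flat on the bench, lengthwise within 0.5 rad of world x. The point is the bar's centre, 14 mm above the bench. Any blank may go in any lane, either end first
- offcut: bystander among the blanks: a short offcut of the same wood, 42 mm long (x), 44 wide, 28 high, loose; origin at the centre of its underside
- sander: bystander among the blanks: a cork sanding block 70 mm long (x), 46 wide, 30 high, loose; origin at the centre of its underside
- glue: bystander: white glue bottle, 60 mm diameter, 150 mm high, standing left of the jig; origin at the centre of its underside
- jar: bystander: amber jar, 72 mm diameter, 90 mm high, standing right of the jig; origin at the centre of its underside
- tape: bystander: roll of paper tape lying flat far to the left, 96 mm diameter, 25 mm high; origin at the centre of its underside
- driver: bystander: screwdriver with a red handle lying far to the right, well away from the blanks; origin under it
Not all that is in view belongs to the job. Leave any purple or turquoise look-alike of the part that bears blank1_mid alone. Leave any red look-alike of the part that bears blank2_mid alone.

How it is judged:
At the end, for the whole second after the job is handed in: Each of the three blanks rests with its centre within 6 mm (horizontally) of a lane's home point, hence one in each lane against the stop, square with the lane to 0.09 rad, flat on the bench (centre below 18 mm, tilt under 0.1 rad), at rest ((horizontal distance between blank1_mid and home_left below 0.006 m or horizontal distance between blank1_mid and home_mid below 0.006 m or horizontal distance between blank1_mid and home_right below 0.006 m) and angle between the x axis of each of blank1_mid, blank2_mid, blank3_mid and the x axis of jig, either way round below 0.09 rad and height (world z) of each of blank1_mid, blank2_mid, blank3_mid below 0.018 m and angle between each of blank1_mid, blank2_mid, blank3_mid's own z axis and vertical below 0.1 rad and linear speed of each of blank1, blank2, blank3 below 0.01 m/s and (horizontal distance between blank2_mid and home_left below 0.006 m or horizontal distance between blank2_mid and home_mid below 0.006 m or horizontal distance between blank2_mid and home_right below 0.006 m) and (horizontal distance between blank3_mid and home_left below 0.006 m or horizontal distance between blank3_mid and home_mid below 0.006 m or horizontal distance between blank3_mid and home_right below 0.006 m)); the robot touches nothing.
It fails at once if the offcut or the sanding block is moved more than 30 mm (distance of any of offcut, sander from where it was at the start of the episode above 0.03 m).
It fails at once if the glue bottle or the jar is moved more than 30 mm (distance of any of glue, jar from where it was at the start of the episode above 0.03 m).
It fails at once if the tape roll or the screwdriver is moved more than 30 mm (distance of any of tape, driver from where it was at the start of the episode above 0.03 m).
It fails at once if the robot knocks the clamp beam (more than 20 N) (contact force between any of the arm, the fingers and beam above 20 N).
It also fails if it takes over 72 s, if anything falls off the work surface, if the arm or the gripper's body presses on something with over 40 N, if the wrist force passes 120 N, or if a joint passes its speed limit or range.

ROBOT

A 6-joint arm with a two-finger parallel gripper is mounted at the origin on the work surface. World frame = base frame: x ahead of the robot, y to its left, z up, the work surface at z = 0. Lengths are in m, angles in rad, forces in N, time in s.
With the tool pointing down it reaches from about 0.3 to 0.875 m from the base axis. Payload 4.2 kg.
Tool frame: the origin (TCP) lies midway between the tips of the shut fingers; the grasp point (between the pads) lies 19 mm behind it; y points along the fingers, x is the direction in which the jaws open and shut, and the axes are right-handed (so a half turn about y gives the same grasp; the last joint's range is limited). The gripper opens to 85 mm and grips with 20 to 120 N. Pads are 22 mm wide; open, the fingers measure 114 mm over their backs; the gripper's body (76 mm by 85 mm) begins 54 mm behind the grasp point. The pads swing forward as they close: fully open they stand 13 mm farther back than shut.
Start: joints at [-1.203, 0.32, 1.565, -0, 1.257, -0.02], TCP at [0.217, -0.532, 0.231] pointing down, gripper open.
Joint ranges: [-3.11, 3.11], [-0.84, 2.01], [0.21, 2.61], [-1.34, 4.49], [0.05, 2.63], [-2.56, 2.56]. Speed limits (rad/s): [2.57, 2.57, 3.14, 3.14, 3.14, 3.14].

INTERFACE

Orientations are given as a unit quaternion [w, x, y, z].
In Python, from plant import env, cams gives the robot as it stands.
- The arm moves only by the shell command python3 -m pendant 'ROWS' [OPENING] [FORCE]. ROWS is JSON, a list of rows, each a list of 2 entries, a list of its own where there are three numbers: the shift along the tool's x, y, z in cm, then the turn, a rotation vector about the tool's x, y, z in rad. A call has 1 to 12 rows; each row is the pose to reach, as a shift and turn from the pose commanded when the call began, along the tool's axes at that moment; what a row does not reach only later rows make up. A row lasts 1/10 s, in which the tool goes at most 50 mm and 8.59 degrees, less where a joint would pass 70% of its speed; a pose out of reach is approached as far as the arm can. A call with a gripper value outside its range is refused whole. OPENING is the closure in counts, from 0 (fully open) to 255 (shut), set as the call begins (- or left out, the last holds). The fingers move at their own pace and stop on an object; FORCE is the grip in N (left out, the last holds). Time passes only in rows, so rows that repeat a pose let the fingers close. It gives the time, the measured TCP pose, the force and the opening at its end, in the units of the state.
- env.observe(): the state, without advancing time (a new reading comes with each control period).
- cams.camera(name): name is "side" or "top"; returns the picture (420x560x3 uint8, blue, green, red); there is no depth.
- cams.calibration(name): a dict with "vertical_fov" (degrees; the focal length in pixels is half the picture's height over the tangent of half this angle, whatever the lens; pixels are square), "cx", "cy" (the principal point, pixels), "R" (3x3) and "t" (3): a world point X has camera coordinates R X + t. Camera axes: x right, y down, z forward; pixel columns grow to the right and rows downward; lengths in m; the calibration is good to about 2 mm. A picture is of the moment at which its call begins. calibration takes no time and is no camera call.
- env.job_done(): hands the job in, once; it reports no verdict.
The state is a dict: "clock": time; "q": joint angles; "dq": joint speeds; "joint_torque": joint torques, N m; "eef_pos": TCP position; "ee_rot": TCP orientation; "force": force on the tool from outside, world axes, zero at the start; "moment": the same for the moment, N m; "gripper_width": opening from 0.0 (shut) to 1.0 (fully open).
Only numpy, scipy, OpenCV 4.12 (cv2) and the standard library are available. Lean on these libraries where they do the work, as an engineer would, in place of code of your own. Each camera call takes 0.05 s, during which the arm holds its last target.

## Working session

There is one attempt and no reset: what is moved stays moved. The work goes in short steps, Python scripts to look and compute and a shell command to move; the robot and the scene stay as the last step left them, time stands still between calls to the robot, and variables do not carry over. Pictures are saved under pics/ and viewed, and the job is handed in when it is done.

```bash
ls; mkdir -p pics
python3 - <<'E'
from plant import env,cams
import cv2
o=env.observe()
for k,v in o.items(): print(k,v)
for n in("top","side"):
    cv2.imwrite(f"pics/{n}0.png",cams.camera(n)); print(n,cams.calibration(n))
E
```

```text
pics
clock 0.0
q [-1.20303042e+00  3.20304308e-01  1.56568351e+00  3.12160908e-05
  1.25738971e+00 -2.00283262e-02]
dq [ 0.00102454 -0.00025081 -0.00038138 -0.00029458 -0.00097532 -0.00168446]
joint_torque [ 4.58872790e-03 -4.15516162e+01 -2.34158260e+01  2.74442718e-04
  8.19062639e-03  7.56602567e-07]
eef_pos [ 0.21725794 -0.53186163  0.23047339]
ee_rot [ 0.58734136 -0.58659958  0.3948015  -0.39378018]
force [-0.18825206 -0.66407565 -0.21692485]
moment [-0.01729258 -0.02515688 -0.0026341 ]
gripper_width 0.9994192496666217
top {'vertical_fov': 45.28850613927848, 'cx': 276.8331156129619, 'cy': 211.56225066322838, 'R': array([[ 0.01445172, -0.99984437,  0.01011882],
       [-0.99103272, -0.01566731, -0.13269771],
       [ 0.13283559, -0.00811037, -0.9911049 ]]), 't': array([-0.01527052,  0.5407431 ,  1.5390331 ])}
side {'vertical_fov': 55.44565598666156, 'cx': 277.65980003902877, 'cy': 210.91423918665504, 'R': array([[-0.99805548, -0.06115321, -0.01206395],
       [-0.03924386,  0.76685913, -0.64061454],
       [ 0.04842699, -0.63889542, -0.76776785]]), 't': array([0.52980496, 0.04937935, 1.27569435])}
```

View pics/top0.png

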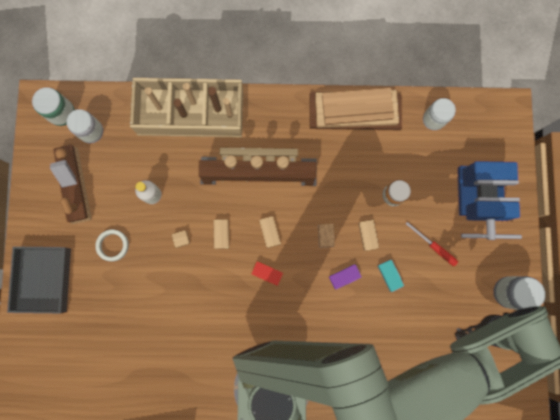

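View pics/side0.png

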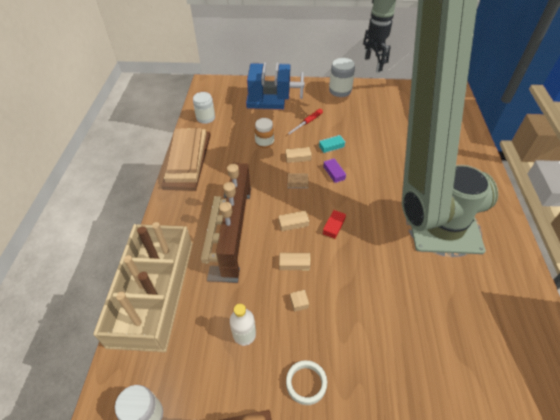

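```bash
cat > h.py <<'E'
import numpy as np, cv2
from plant import env,cams
def cal(n):
    c=cams.calibration(n); f=210/np.tan(np.radians(c['vertical_fov'])/2)
    return f,c['cx'],c['cy'],np.array(c['R']),np.array(c['t'])
def ray(n,u,v):
    f,cx,cy,R,t=cal(n); d=R.T@np.array([(u-cx)/f,(v-cy)/f,1]); return -R.T@t,d
def onz(n,u,v,z):
    o,d=ray(n,u,v); return o+d*(z-o[2])/d[2]
def proj(n,X):
    f,cx,cy,R,t=cal(n); p=R@np.asarray(X,float)+t; return np.array([f*p[0]/p[2]+cx,f*p[1]/p[2]+cy])
def two(uv1,uv2):
    o1,d1=ray('top',*uv1);o2,d2=ray('side',*uv2)
    A=np.c_[d1,-d2]; s=np.linalg.lstsq(A,o2-o1,rcond=None)[0]
    a=o1+s[0]*d1;b=o2+s[1]*d2; return (a+b)/2,np.linalg.norm(a-b)
E
python3 - <<'E'
import cv2
t=cv2.imread('pics/top0.png'); s=cv2.imread('pics/side0.png')
cv2.imwrite('pics/top0c.png',cv2.resize(t[135:300,140:420],None,fx=2.8,fy=2.8,interpolation=cv2.INTER_CUBIC))
cv2.imwrite('pics/side0c.png',cv2.resize(s[110:320,180:360],None,fx=2.8,fy=2.8,interpolation=cv2.INTER_CUBIC))
hsv=cv2.cvtColor(t,cv2.COLOR_BGR2HSV)
for p in [(221,233),(270,232),(369,235),(181,239),(327,235),(200,260),(300,250)]: print(p,hsv[p[1],p[0]])
hs=cv2.cvtColor(s,cv2.COLOR_BGR2HSV)
for p in [(294,221),(295,261),(299,155),(320,280),(300,300)]: print(p,hs[p[1],p[0]])
E
```

```text
(221, 233) [ 17  96 202]
(270, 232) [ 17  95 202]
(369, 235) [ 17  93 203]
(181, 239) [ 17  93 206]
(327, 235) [ 15 110 146]
(200, 260) [ 14 137 158]
(300, 250) [ 13 138 122]
(294, 221) [ 17  86 226]
(295, 261) [ 18  86 227]
(299, 155) [ 18  90 218]
(320, 280) [ 15 131 171]
(300, 300) [ 18  87 225]
```

View pics/top0c.png

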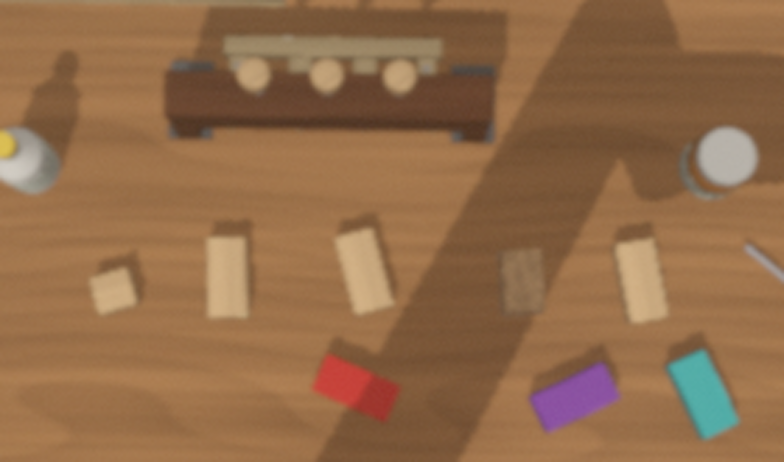

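View pics/side0c.png

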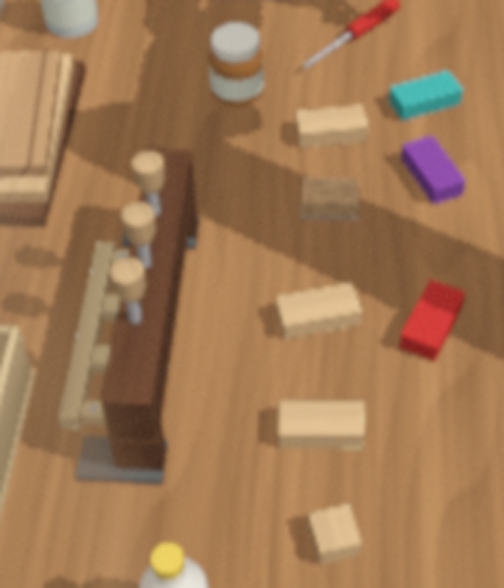

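The pale bars at top-view (221,233), (270,232) and (369,235) are the three blanks, at about 28x15 px each. The pale short piece (181,239) is the offcut and the shaded cork piece (327,235) is the sander. The red, purple and turquoise bars are decoys. Now I'll measure them, and the jig.

Run:
```python
from h import *
t=cv2.imread('pics/top0.png'); s=cv2.imread('pics/side0.png')
for n in('top','side'):
    f,cx,cy,R,tt=cal(n); print(n,'cam at',(-R.T@tt).round(3),'f',f)
def bars(im,n,S,V,box):
    h=cv2.cvtColor(im,cv2.COLOR_BGR2HSV)
    m=((h[...,1]<S)&(h[...,2]>V)&(h[...,0]>10)&(h[...,0]<25)).astype('uint8')
    x0,y0,x1,y1=box
    M=np.zeros_like(m);M[y0:y1,x0:x1]=m[y0:y1,x0:x1]
    for c in cv2.findContours(M,cv2.RETR_EXTERNAL,cv2.CHAIN_APPROX_NONE)[0]:
        if cv2.contourArea(c)<80: continue
        mk=np.zeros_like(m);cv2.drawContours(mk,[c],-1,1,-1)
        ys,xs=np.nonzero(mk)
        P=np.array([onz(n,x,y,.028)[:2] for x,y in zip(xs,ys)])
        r=cv2.minAreaRect((P*1000).astype(np.float32))
        # moments
        mu=P.mean(0);C=np.cov((P-mu).T);w,v=np.linalg.eigh(C);a=v[:,1];a=a*np.sign(a[0])
        print(n,'px',xs.mean().round(1),ys.mean().round(1),'mean',mu.round(4),'ang',np.arctan2(a[1],a[0]).round(3),'L,W',(np.sqrt(12*w[::-1])*1000).round(1),'rect',np.round(r[0],1),np.round(r[1],1),round(r[2],1))
bars(t,'top',118,175,(160,200,400,262))
bars(s,'side',110,205,(260,140,330,320))
```

```text
top cam at [0.332 0.006 1.597] f 503.39635959522764
side cam at [0.469 0.81  1.017] f 399.60413477664906
top px 179.6 238.7 mean [0.4519 0.2947] ang -1.23 L,W [43.3 41.4] rect [452.  294.6] [41.4 43.6] 17.0
top px 368.6 235.0 mean [ 0.4725 -0.2956] ang 0.192 L,W [88.8 42.5] rect [ 472.1 -296. ] [90.3 42.6] 10.9
top px 220.1 233.8 mean [0.4691 0.1689] ang 0.066 L,W [89.2 42.3] rect [469.5 168.9] [88.4 42. ] 4.4
top px 269.1 231.6 mean [0.4785 0.0161] ang 0.291 L,W [89.5 43.2] rect [478.5  16.2] [90.1 43.5] 16.7
side px 299.5 298.3 mean [0.4528 0.2926] ang 1.52 L,W [40.7 38.1] rect [453.2 292. ] [38.6 41.8] 18.3
side px 294.7 259.0 mean [0.4703 0.1668] ang 0.059 L,W [86.4 37.9] rect [470.6 166.6] [85.5 34.7] 3.0
side px 293.4 218.3 mean [0.4796 0.0141] ang 0.28 L,W [85.9 39.7] rect [479.4  13.5] [86.  39.7] 16.3
side px 298.1 152.2 mean [ 0.4734 -0.2981] ang 0.183 L,W [87.3 38.5] rect [ 473.3 -297.9] [86.3 38.2] 11.2
```

Run:
```python
import cv2
t=cv2.imread('pics/top0.png'); s=cv2.imread('pics/side0.png')
cv2.imwrite('pics/top_jig.png',cv2.resize(t[140:195,195:325],None,fx=6,fy=6,interpolation=cv2.INTER_CUBIC))
cv2.imwrite('pics/side_jig.png',cv2.resize(s[160:290,195:260],None,fx=4.6,fy=4.6,interpolation=cv2.INTER_CUBIC))
```

```text
(no output)
```

View pics/top_jig.png

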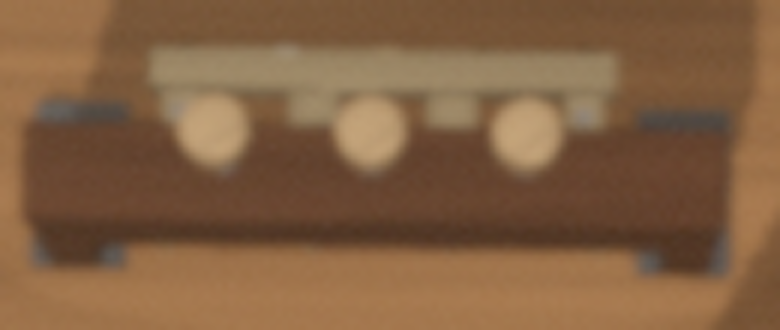

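View pics/side_jig.png

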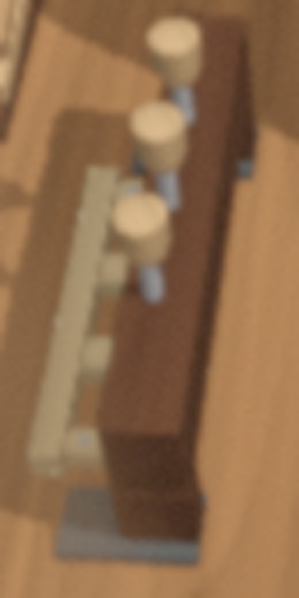

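Run:
```python
from h import *
T=lambda p:(p[0]/6+195-.4,p[1]/6+140-.4); S=lambda p:(p[0]/4.6+195-.4,p[1]/4.6+160-.4)
for a,b in [((213,129),(140,215)),((371,130),(158,122)),((527,132),(173,38))]:
    X,e=two(T(a),S(b)); print('knob',X.round(4),e.round(4),onz('top',*T(a),.212).round(4),onz('side',*S(b),.212).round(4))
pr=lambda nm,f,n,ps,z:print(nm,[onz(n,*f(p),z)[:2].round(4).tolist() for p in ps])
pr('stop near L,R',T,'top',[(150,87),(617,93)],.022)
pr('stop far L,R',T,'top',[(153,48),(617,55)],.022)
pr('beam near L,R',T,'top',[(25,220),(727,230)],.132)
pr('beam far L,R',T,'top',[(30,122),(728,128)],.132)
pr('rails',T,'top',[(180,105),(312,108),(452,108),(585,112)],.016)
pr('foot L',T,'top',[(36,262),(122,262),(642,270),(725,270)],.0)
pr('side beam top nearL,farL',S,'side',[(182,435),(107,428)],.132)
pr('side beam top nearR,farR',S,'side',[(247,25),(207,17)],.132)
pr('side stop farL,nearL,farR,nearR',S,'side',[(31,455),(58,457),(92,168),(117,170)],.022)
```

```text
knob [0.6601 0.1281 0.2088] 0.0019 [0.6584 0.1278 0.212 ] [0.6603 0.1307 0.212 ]
knob [0.6604 0.0539 0.2088] 0.001 [0.6592 0.0538 0.212 ] [0.6602 0.0568 0.212 ]
knob [ 0.661  -0.0194  0.2082] 0.0014 [ 0.6594 -0.0194  0.212 ] [ 0.6609 -0.0157  0.212 ]
stop near L,R [[0.7256, 0.1788], [0.7265, -0.0706]]
stop far L,R [[0.7469, 0.1778], [0.7473, -0.0704]]
beam near L,R [[0.6298, 0.2263], [0.6305, -0.1203]]
beam far L,R [[0.6793, 0.2255], [0.6821, -0.1206]]
rails [[0.7175, 0.1631], [0.717, 0.0924], [0.7183, 0.0175], [0.7173, -0.0538]]
foot L [[0.6338, 0.2394], [0.6346, 0.1933], [0.6348, -0.086], [0.6355, -0.1307]]
side beam top nearL,farL [[0.6308, 0.2277], [0.6749, 0.2252]]
side beam top nearR,farR [[0.6302, -0.1131], [0.659, -0.1197]]
side stop farL,nearL,farR,nearR [[0.7461, 0.1759], [0.7284, 0.1764], [0.7471, -0.0725], [0.7285, -0.0715]]
```

```bash
cat >> h.py <<'E'
from scipy.spatial.transform import Rotation as Ro
def cur():
    o=env.observe(); q=o['ee_rot']; return o,np.array(o['eef_pos']),Ro.from_quat([q[1],q[2],q[3],q[0]])
def tgt(yaw,lean,sx=-1):
    s,c=np.sin(np.radians(lean)),np.cos(np.radians(lean))
    y=np.array([s,0,-c]);x=np.array([0,sx,0.]);z=np.cross(x,y)
    return Ro.from_euler('z',yaw)*Ro.from_matrix(np.c_[x,y,z])
def go(P,yaw,lean,sx=-1,base=None):
    o,p,R=cur()
    if base is not None: p,R=base
    d=R.inv().apply(np.array(P)-p)*100; w=(R.inv()*tgt(yaw,lean,sx)).as_rotvec()
    print('shift',d.round(2),'turn',w.round(3),'rows>=',max(np.linalg.norm(d)/5,np.degrees(np.linalg.norm(w))/8.59).__round__(1))
    return np.array(P),tgt(yaw,lean,sx)
E
python3 - <<'E'
from h import *
o,p,R=cur(); print(R.as_matrix().round(3))
for sx in(1,-1):
  go((.46,.01,.15),.29,40,sx)
E
```

```text
[[ 0.378 -0.001  0.926]
 [-0.926  0.001  0.378]
 [-0.002 -1.     0.   ]]
shift [-40.98   8.12  42.96] turn [-0.053 -2.866 -1.043] rows>= 20.3
shift [-40.98   8.12  42.96] turn [ 0.698  0.093 -0.036] rows>= 12.0
```

Run:
```python
from h import *
b=go((.464,.011,.10),.287,40)
```

```text
shift [-40.91  13.12  43.37] turn [ 0.698  0.096 -0.037] rows>= 12.2
```

```bash
R='' ; python3 -m pendant '[[[-40.9,10,43.4],[0.698,0.096,-0.037]],[[-40.9,10,43.4],[0.698,0.096,-0.037]],[[-40.9,10,43.4],[0.698,0.096,-0.037]],[[-40.9,10,43.4],[0.698,0.096,-0.037]],[[-40.9,10,43.4],[0.698,0.096,-0.037]],[[-40.9,10,43.4],[0.698,0.096,-0.037]],[[-40.9,10,43.4],[0.698,0.096,-0.037]],[[-40.9,10,43.4],[0.698,0.096,-0.037]],[[-40.9,10,43.4],[0.698,0.096,-0.037]],[[-40.9,13.1,43.4],[0.698,0.096,-0.037]],[[-40.9,13.1,43.4],[0.698,0.096,-0.037]],[[-40.9,13.1,43.4],[0.698,0.096,-0.037]]]' 0 40
python3 - <<'E'
from h import *
b=go((.464,.011,.10),.287,40)
go((.464,.011,.005),.287,40)
E
```

```text
clock: 1.3
eef_pos: [0.4534, -0.017, 0.1131]
ee_rot: [0.727, -0.337, 0.25, -0.543]
force: [1.0, -0.5, 0.7]
gripper_width: 0.998
shift [-2.38  2.17  0.54] turn [-0.006  0.003 -0.   ] rows>= 0.7
shift [-2.4   9.4  -5.61] turn [-0.006  0.003 -0.   ] rows>= 2.2
```

```bash
python3 -m pendant '[[[0,0,0],[0,0,0]],[[0,0,0],[0,0,0]]]'
python3 - <<'E'
from h import *
b=go((.464,.011,.10),.287,40)
go((.464,.011,.005),.287,40)
E
```

```text
clock: 1.5
eef_pos: [0.4537, -0.0184, 0.1135]
ee_rot: [0.728, -0.337, 0.25, -0.543]
force: [-0.4, 0.5, 0.5]
gripper_width: 1.002
shift [-2.52  2.21  0.52] turn [-0.006  0.004 -0.001] rows>= 0.7
shift [-2.54  9.45 -5.63] turn [-0.006  0.004 -0.001] rows>= 2.3
```

```bash
python3 -m pendant '[[[-2.5,2.2,0.5],[0,0,0]],[[-2.5,5.5,-2.2],[0,0,0]],[[-2.5,7.8,-4.3],[0,0,0]],[[-2.5,7.8,-4.3],[0,0,0]],[[-2.5,7.8,-4.3],[0,0,0]]]'
python3 - <<'E'
from h import *
go((.464,.011,.005),.287,40)
cv2.imwrite('pics/s1.png',cv2.resize(cams.camera('side')[130:290,200:400],None,fx=4,fy=3.7))
E
```

```text
clock: 2.0
eef_pos: [0.4627, 0.008, 0.024]
ee_rot: [0.726, -0.337, 0.254, -0.544]
force: [0.1, 0.4, -0.5]
gripper_width: 1.001
shift [-0.25  1.59 -1.07] turn [-0.002 -0.003  0.001] rows>= 0.4
```

View pics/s1.png

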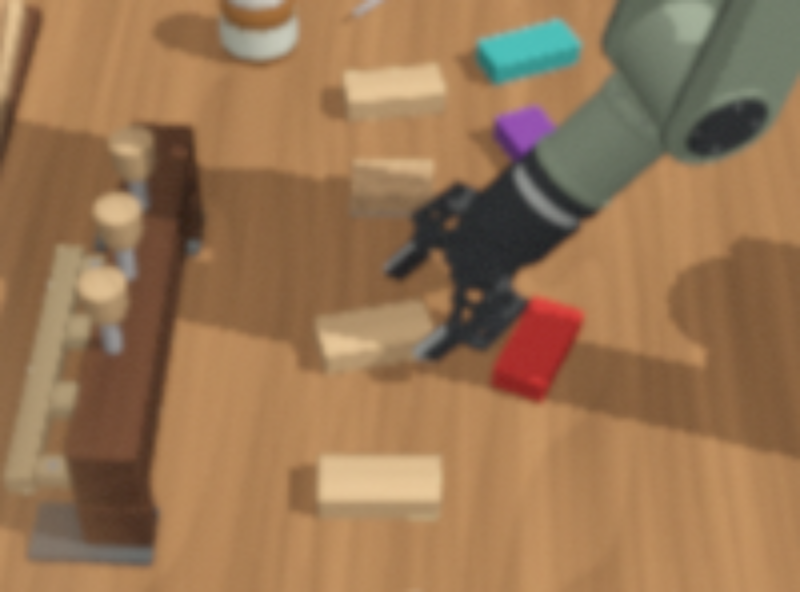

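The open jaws straddle the near end of the middle blank, with the fingertips at about (390,265) and (430,345) in the crop. Next I lower and grip.

```bash
python3 -m pendant '[[[-0.2,1.6,-1.0],[0,0,0]],[[-0.2,1.6,-1.0],[0,0,0]]]' 0 40 && python3 -m pendant '[[[0,0,0],[0,0,0]],[[0,0,0],[0,0,0]],[[0,0,0],[0,0,0]],[[0,0,0],[0,0,0]],[[0,0,0],[0,0,0]],[[0,0,0],[0,0,0]],[[0,0,0],[0,0,0]]]' 255 40
python3 - <<'E'
from h import *
o,p,R=cur(); print(p.round(4),np.round(o['force'],1))
b=go(p+[0,0,.012],.287,40)
b=go((.545,.0532,.012),.005,40)
E
```

```text
clock: 2.25
eef_pos: [0.4666, 0.0115, 0.0081]
ee_rot: [0.727, -0.336, 0.251, -0.544]
force: [-0.3, 0.5, 0.2]
gripper_width: 1.005
clock: 2.95
eef_pos: [0.4667, 0.012, 0.0095]
ee_rot: [0.727, -0.335, 0.249, -0.545]
force: [-3.6, -2.9, 8.4]
gripper_width: 0.51
[0.4667 0.012  0.0095] [-3.6 -2.9  8.4]
shift [ 0.   -0.91  0.78] turn [-0.011  0.002  0.002] rows>= 0.2
shift [-1.74  5.45  6.75] turn [-0.012  0.217 -0.18 ] rows>= 1.9
```

```bash
python3 -m pendant '[[[0,-0.6,0.5],[0,0,0]],[[0,-0.6,0.5],[0,0,0]],[[-1.7,5.0,7.0],[0,0.217,-0.18]],[[-1.7,5.0,7.0],[0,0.217,-0.18]],[[-1.7,5.0,7.0],[0,0.217,-0.18]],[[-1.7,5.0,7.0],[0,0.217,-0.18]],[[-1.7,5.0,7.0],[0,0.217,-0.18]],[[-1.7,5.0,7.0],[0,0.217,-0.18]]]'
python3 - <<'E'
from h import *
o,p,R=cur(); print(p.round(4),np.round(o['force'],1))
go((.545,.0535,.014),.005,40)
cv2.imwrite('pics/s2.png',cv2.resize(cams.camera('side')[130:290,200:400],None,fx=4,fy=3.7))
cv2.imwrite('pics/t2.png',cv2.resize(cams.camera('top')[140:280,160:360],None,fx=4,fy=4))
E
```

```text
clock: 3.75
eef_pos: [0.5425, 0.0529, 0.0148]
ee_rot: [0.644, -0.297, 0.296, -0.639]
force: [-1.0, 0.5, -1.2]
gripper_width: 0.505
[0.5425 0.0529 0.0148] [-1.   0.5 -1.2]
shift [-0.06  0.22  0.14] turn [-0.006  0.    -0.002] rows>= 0.1
```

View pics/s2.png

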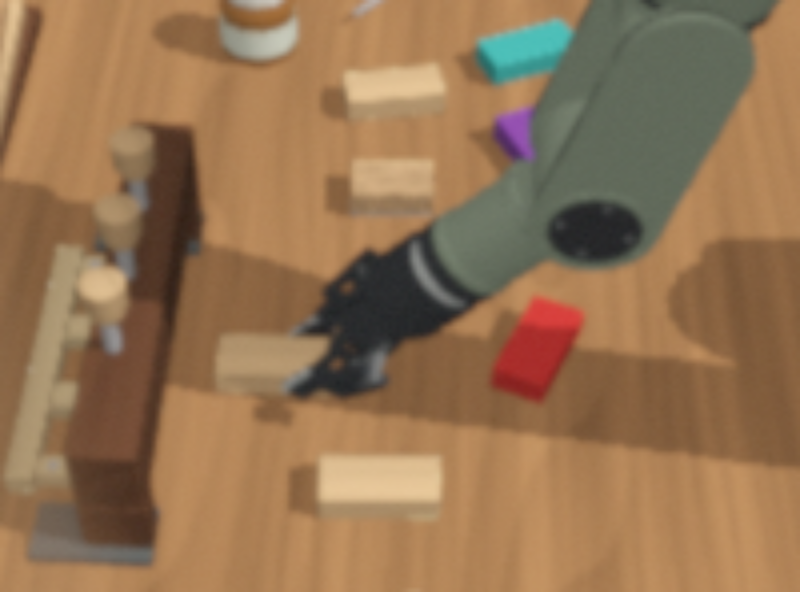

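View pics/t2.png

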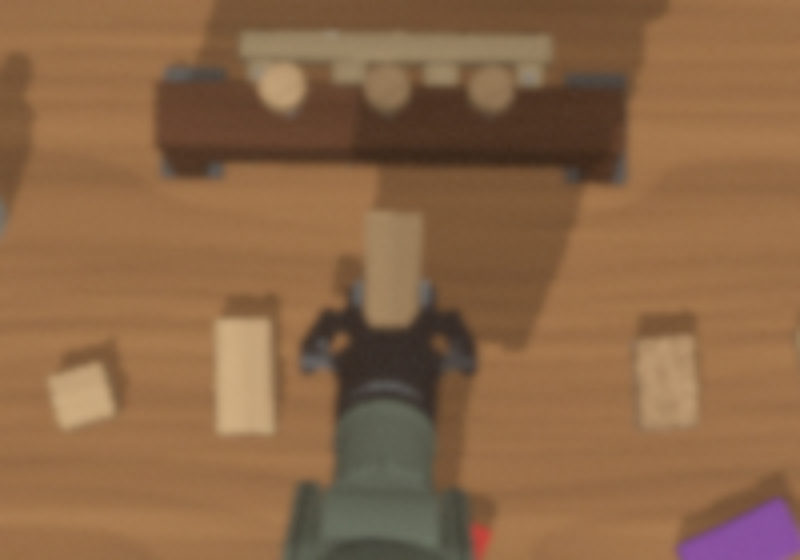

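The blank is held straight and level, with its far end at top (258,193) heading for the mouth. I'll check its offset from the lane centre.

Run:
```python
from h import *
for p in [(365,214),(422,212),(368,325),(424,325)]:
    print(onz('top',p[0]/4+160-.4,p[1]/4+140-.4,.035).round(4))
b=go((.625,.0535,.012),.005,40)
```

```text
[0.5983 0.0755 0.035 ]
[0.6007 0.0307 0.035 ]
[0.5106 0.0713 0.035 ]
[0.5112 0.0276 0.035 ]
shift [-0.1   5.56  6.11] turn [-0.006 -0.001 -0.001] rows>= 1.7
```

```bash
python3 -m pendant '[[[-0.3,0.8,0.9],[0,0.03,-0.023]],[[-0.3,2.0,2.3],[0,0.03,-0.023]],[[-0.3,3.5,4.0],[0,0.03,-0.023]],[[-0.3,4.9,5.5],[0,0.03,-0.023]],[[-0.3,5.8,6.2],[0,0.03,-0.023]],[[-0.3,5.9,6.1],[0,0.03,-0.023]],[[-0.3,5.9,6.1],[0,0.03,-0.023]]]'
python3 - <<'E'
from h import *
o,p,R=cur(); print(p.round(4),np.round(o['force'],1))
cv2.imwrite('pics/s3.png',cv2.resize(cams.camera('side')[130:290,200:400],None,fx=4,fy=3.7))
cv2.imwrite('pics/t3.png',cv2.resize(cams.camera('top')[140:280,160:360],None,fx=4,fy=4))
E
```

```text
clock: 4.55
eef_pos: [0.6274, 0.0556, 0.0096]
ee_rot: [-0.632, 0.291, -0.302, 0.652]
force: [0.3, -0.4, 0.1]
gripper_width: 0.509
[0.6274 0.0556 0.0096] [ 0.3 -0.4  0.1]
```

View pics/s3.png

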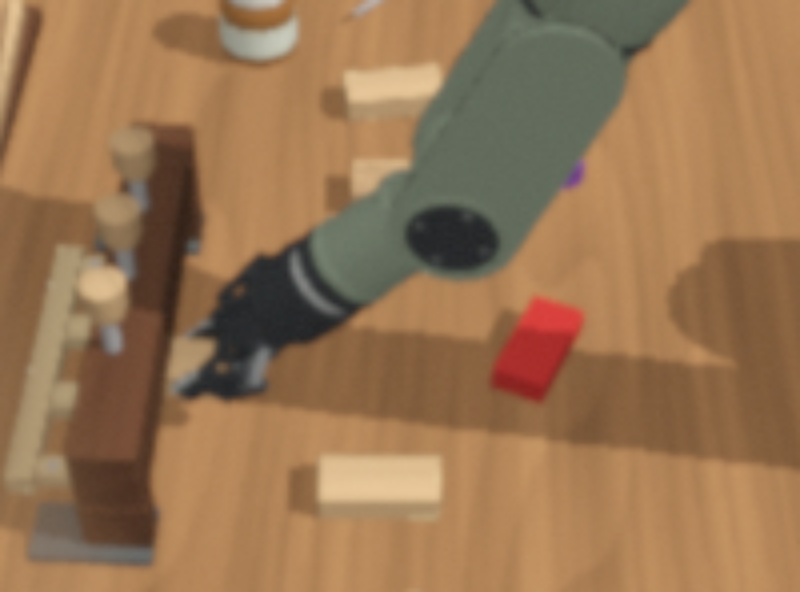

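View pics/t3.png

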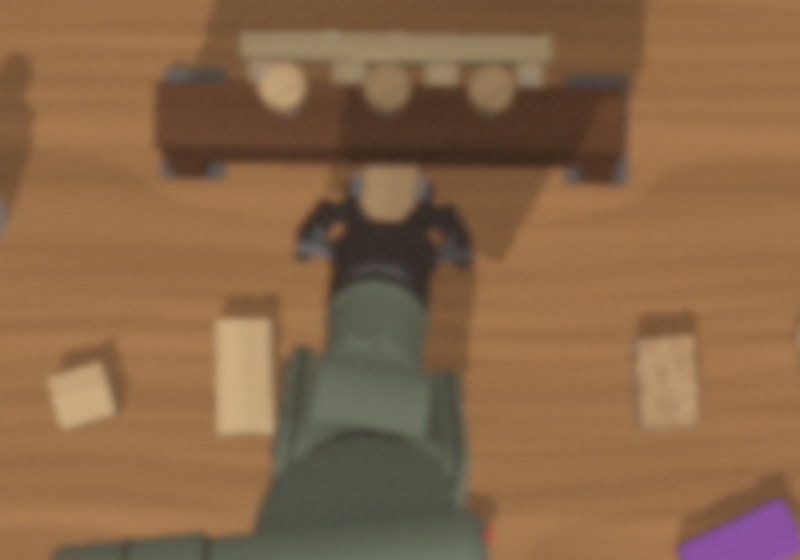

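The blank sits in the middle lane's mouth, square and with no contact force. Now I release it part-open, retreat, shut the fingers and push.

```bash
python3 -m pendant '[[[0,0,0],[0,0,0]],[[0,0,0],[0,0,0]],[[0,-0.5,0],[0,0,0]],[[0,-3,0],[0,0,0]],[[0,-6,0],[0,0,0]],[[0,-8,0],[0,0,0]],[[0,-8,0],[0,0,0]]]' 70
python3 -m pendant '[[[0,0,-2],[0,0,0]],[[0,0,-3],[0,0,0]],[[0,0,-3],[0,0,0]],[[0,0,-3],[0,0,0]]]' 255
python3 - <<'E'
from h import *
o,p,R=cur(); print(p.round(4),np.round(o['force'],1),o['gripper_width'])
go((.560,.0535,.013),.005,40)
cv2.imwrite('pics/s4.png',cv2.resize(cams.camera('side')[130:290,200:400],None,fx=4,fy=3.7))
E
```

```text
clock: 5.35
eef_pos: [0.5751, 0.058, 0.0728]
ee_rot: [-0.633, 0.289, -0.302, 0.652]
force: [1.2, 0.1, 0.3]
gripper_width: 0.722
clock: 5.75
eef_pos: [0.5541, 0.0586, 0.0512]
ee_rot: [-0.632, 0.29, -0.302, 0.652]
force: [0.2, 0.9, -0.2]
gripper_width: 0.04
[0.5541 0.0586 0.0512] [ 0.2  0.9 -0.2] 0.040114023452349115
shift [ 0.5   3.3  -2.02] turn [-0.008 -0.031  0.021] rows>= 0.8
```

View pics/s4.png

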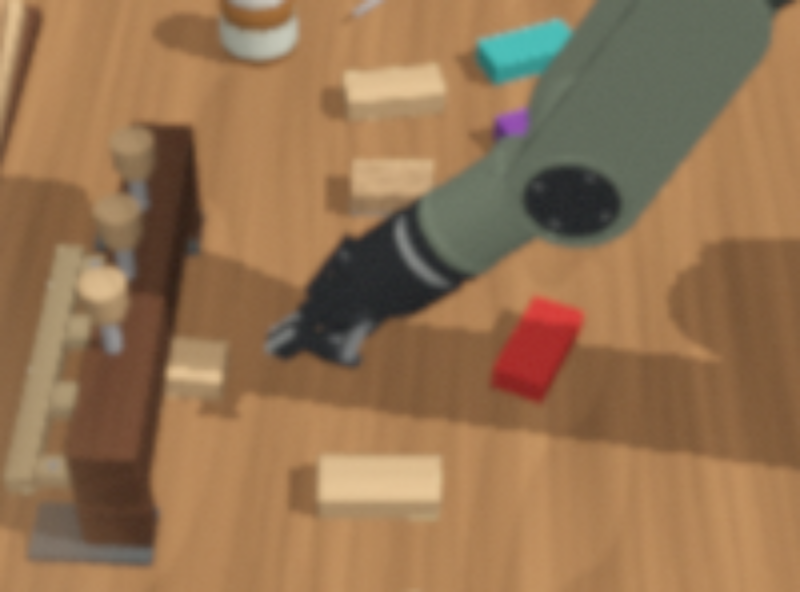

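```bash
python3 -m pendant '[[[0.5,3.3,-2.0],[0,-0.03,0.02]],[[0.5,3.3,-2.0],[0,-0.03,0.02]],[[0.5,4.25,-0.85],[0,-0.03,0.02]],[[0.5,4.9,-0.1],[0,-0.03,0.02]],[[0.5,5.55,0.7],[0,-0.03,0.02]],[[0.5,6.2,1.45],[0,-0.03,0.02]],[[0.5,6.85,2.2],[0,-0.03,0.02]],[[0.5,6.85,2.2],[0,-0.03,0.02]]]'
python3 - <<'E'
from h import *
o,p,R=cur(); print(p.round(4),np.round(o['force'],1),o['gripper_width'])
go((.630,.0535,.013),.005,40)
cv2.imwrite('pics/s5.png',cv2.resize(cams.camera('side')[130:290,200:400],None,fx=4,fy=3.7))
E
```

```text
clock: 6.6
eef_pos: [0.6165, 0.0518, 0.0147]
ee_rot: [0.644, -0.296, 0.295, -0.641]
force: [-0.0, 0.2, 0.1]
gripper_width: 0.001
[0.6165 0.0518 0.0147] [-0.   0.2  0.1] 0.0010464836595374788
shift [-0.17  1.01  0.91] turn [-0.011 -0.001  0.001] rows>= 0.3
```

View pics/s5.png

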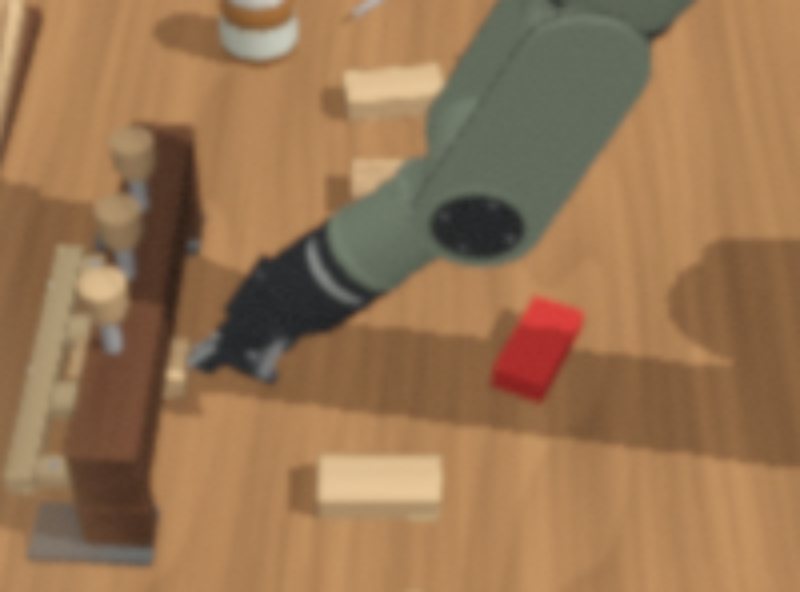

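```bash
python3 -m pendant '[[[-0.1,0.35,0.3],[0,0,0]],[[-0.1,0.7,0.65],[0,0,0]],[[-0.1,0.85,0.8],[0,0,0]],[[-0.1,0.85,0.8],[0,0,0]]]'
```

```text
clock: 7.05
eef_pos: [0.6264, 0.0528, 0.0122]
ee_rot: [0.643, -0.297, 0.296, -0.641]
force: [0.1, -0.3, -0.1]
gripper_width: 0.003
```

```bash
python3 -m pendant '[[[0,0.13,0.15],[0,0,0]],[[0,0.13,0.15],[0,0,0]]]'; python3 -m pendant '[[[0,0.13,0.15],[0,0,0]],[[0,0.13,0.15],[0,0,0]]]';python3 - <<'E'
from h import *
cv2.imwrite('pics/s6.png',cv2.resize(cams.camera('side')[150:270,200:300],None,fx=6,fy=5))
cv2.imwrite('pics/t6.png',cv2.resize(cams.camera('top')[140:220,190:330],None,fx=5.6,fy=5.6))
E
```

```text
clock: 7.25
eef_pos: [0.6281, 0.0527, 0.0122]
ee_rot: [0.643, -0.297, 0.296, -0.641]
force: [-0.5, 0.0, -0.2]
gripper_width: 0.001
clock: 7.45
eef_pos: [0.6288, 0.0527, 0.0116]
ee_rot: [0.643, -0.298, 0.296, -0.641]
force: [-3.8, -0.6, 1.5]
gripper_width: -0.007
```

View pics/s6.png

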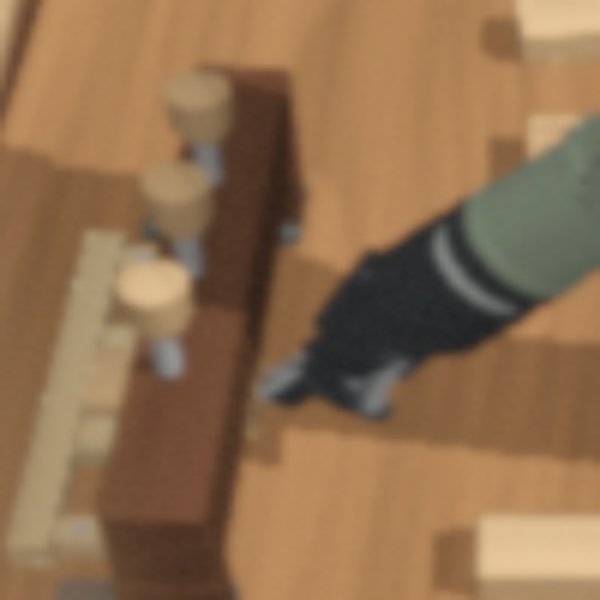

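View pics/t6.png

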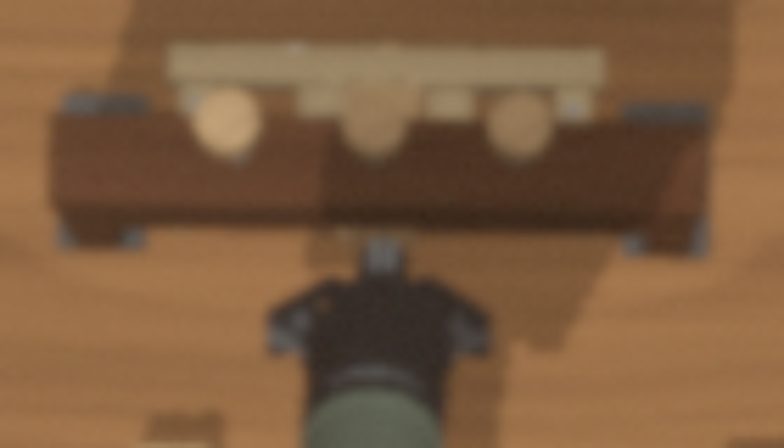

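The force rose at TCP x=0.629, where home was predicted. In both views the blank meets the stop: top crop (380,85), side crop (105,375). One small confirming push, then I back off.

```bash
python3 -m pendant '[[[0,0.06,0.07],[0,0,0]],[[0,0.06,0.07],[0,0,0]]]'; python3 -m pendant '[[[0,-2,-2],[0,0,0]],[[0,-6,-2],[0,0,0]],[[0,-8,-4],[0,0,0]],[[0,-8,-4],[0,0,0]]]' 0
python3 - <<'E'
from h import *
c=np.array([.4690,.1685]);a=.064
d=np.array([np.cos(a),np.sin(a)])
P=c-.0125*d; print(P)
go((*P,.06),a,40)
E
```

```text
clock: 7.75
eef_pos: [0.6289, 0.0527, 0.0114]
ee_rot: [0.643, -0.298, 0.297, -0.64]
force: [-9.2, -0.6, 5.2]
gripper_width: 0.003
clock: 8.15
eef_pos: [0.5453, 0.0525, 0.0471]
ee_rot: [0.643, -0.298, 0.296, -0.64]
force: [0.5, 0.4, -0.7]
gripper_width: 0.682
[0.45652559 0.16770055]
shift [-11.56  -6.7   -5.9 ] turn [-0.005 -0.045  0.039] rows>= 2.9
```

```bash
python3 -m pendant '[[[-3,-6,0],[0,0,0]],[[-7,-9.5,-3],[0,-0.045,0.039]],[[-11.6,-9.7,-3.5],[0,-0.045,0.039]],[[-11.6,-9.7,-3.5],[0,-0.045,0.039]],[[-11.6,-9.7,-3.5],[0,-0.045,0.039]],[[-11.6,-6.7,-5.9],[0,-0.045,0.039]],[[-11.6,-6.7,-5.9],[0,-0.045,0.039]]]' 0
python3 - <<'E'
from h import *
o,p,R=cur();print(p.round(4))
go((.4565,.1677,.008),.064,40)
cv2.imwrite('pics/t7.png',cv2.resize(cams.camera('top')[140:280,160:360],None,fx=4,fy=4))
E
```

```text
clock: 8.85
eef_pos: [0.4609, 0.1699, 0.0596]
ee_rot: [0.663, -0.305, 0.286, -0.621]
force: [0.7, -0.2, -0.5]
gripper_width: 0.999
[0.4609 0.1699 0.0596]
shift [ 0.19  3.62 -3.7 ] turn [-0.01   0.    -0.002] rows>= 1.0
```

View pics/t7.png

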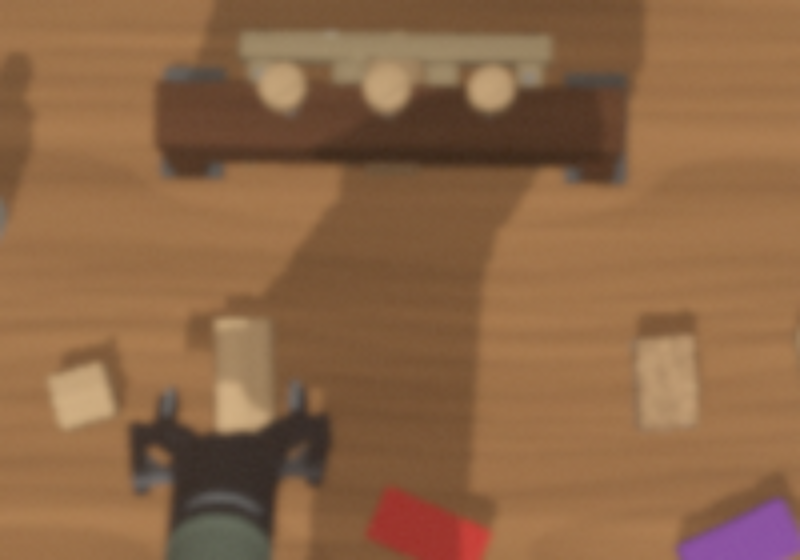

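Run:
```python
from h import *
for p,z in [((168,395),.07),((297,390),.07),((216,425),.028),((274,425),.028),((216,320),.028),((271,320),.028)]:
    print(p,onz('top',p[0]/4+160-.4,p[1]/4+140-.4,z).round(4))
print(proj('top',(.4609,.1699,.0596)))
```

```text
(168, 395) [0.4507 0.2203 0.07  ]
(297, 390) [0.456  0.1226 0.07  ]
(216, 425) [0.4312 0.1881 0.028 ]
(274, 425) [0.4319 0.143  0.028 ]
(216, 320) [0.5134 0.1907 0.028 ]
(271, 320) [0.5141 0.1476 0.028 ]
[218.68029949 235.56005494]
```

```bash
python3 -m pendant '[[[0.3,1.5,-2.0],[0,0,0]],[[0.3,3.6,-3.7],[0,0,0]],[[0.3,3.6,-3.7],[0,0,0]],[[0.3,3.6,-3.7],[0,0,0]]]' 0 40 && python3 -m pendant '[[[0,0,0],[0,0,0]],[[0,0,0],[0,0,0]],[[0,0,0],[0,0,0]],[[0,0,0],[0,0,0]],[[0,0,0],[0,0,0]],[[0,0,0],[0,0,0]],[[0,0,0],[0,0,0]]]' 255 40
python3 - <<'E'
from h import *
go((.545,.1275,.017),.005,40)
E
```

```text
clock: 9.3
eef_pos: [0.4561, 0.1649, 0.0085]
ee_rot: [0.662, -0.306, 0.286, -0.622]
force: [0.0, -0.2, 0.3]
gripper_width: 1.001
clock: 10.0
eef_pos: [0.4559, 0.1651, 0.01]
ee_rot: [0.663, -0.304, 0.286, -0.622]
force: [-3.0, -0.2, 8.3]
gripper_width: 0.51
shift [4.32 5.1  7.02] turn [-0.012  0.044 -0.038] rows>= 1.9
```

```bash
python3 -m pendant '[[[0,-0.7,0.6],[0,0,0]],[[0,-0.7,0.6],[0,0,0]],[[2,2.0,3.5],[0,0.044,-0.038]],[[4.3,5.0,7.2],[0,0.044,-0.038]],[[4.3,5.0,7.2],[0,0.044,-0.038]],[[4.3,5.0,7.2],[0,0.044,-0.038]]]'
python3 - <<'E'
from h import *
o,p,R=cur();print(p.round(4))
im=cams.camera('top')
cv2.imwrite('pics/t8.png',cv2.resize(im[140:280,160:360],None,fx=4,fy=4))
h=cv2.cvtColor(im,cv2.COLOR_BGR2HSV); print(h[200,234],h[205,250])
go((.626,.1278,.010),.005,40)
E
```

```text
clock: 10.6
eef_pos: [0.5457, 0.1265, 0.0169]
ee_rot: [0.643, -0.297, 0.296, -0.641]
force: [0.1, 1.1, -1.6]
gripper_width: 0.506
[0.5457 0.1265 0.0169]
[ 16 101 175] [ 14 134 118]
shift [-0.06  5.79  5.84] turn [-0.006 -0.     0.001] rows>= 1.6
```

View pics/t8.png

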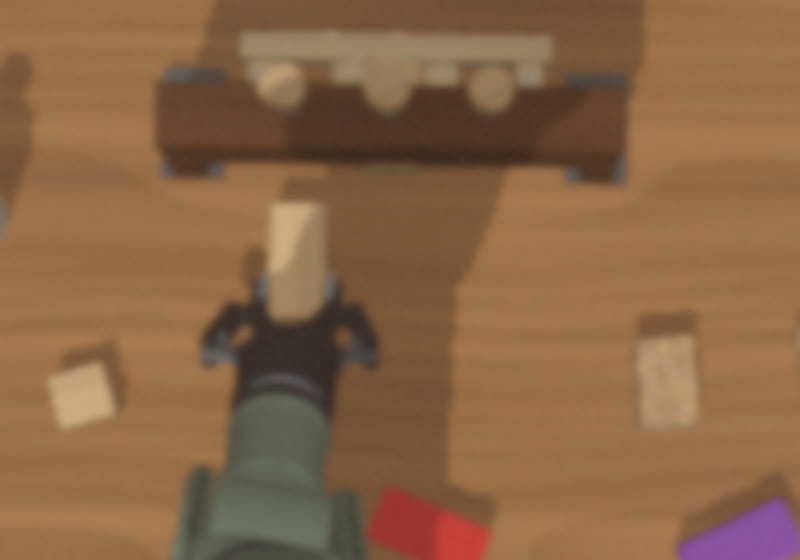

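Run:
```python
from h import *
for p in [(270,204),(327,204),(268,280),(326,280)]:
    print(p,onz('top',p[0]/4+160-.4,p[1]/4+140-.4,.036).round(4))
```

```text
(270, 204) [0.6049 0.1502 0.036 ]
(327, 204) [0.6057 0.1054 0.036 ]
(268, 280) [0.5446 0.1501 0.036 ]
(326, 280) [0.5454 0.1048 0.036 ]
```

Blank centred at y=0.1277 (lane 0.127) and straight. Sliding it in.

```bash
python3 -m pendant '[[[0,0.9,1.0],[0,0,0]],[[0,2.0,2.4],[0,0,0]],[[0,3.4,3.9],[0,0,0]],[[0,4.8,5.0],[0,0,0]],[[0,5.7,5.7],[0,0,0]],[[0,5.7,5.7],[0,0,0]],[[0,5.7,5.7],[0,0,0]]]'
python3 -m pendant '[[[0,0,0],[0,0,0]],[[0,0,0],[0,0,0]],[[0,-0.5,0],[0,0,0]],[[0,-3,0],[0,0,0]],[[0,-6,0],[0,0,0]],[[0,-8,0],[0,0,0]],[[0,-8,0],[0,0,0]]]' 70
python3 -m pendant '[[[0,0,-2],[0,0,0]],[[0,0,-3],[0,0,0]],[[0,0,-3],[0,0,0]],[[0,0,-3],[0,0,0]]]' 255
python3 - <<'E'
from h import *
o,p,R=cur(); print(p.round(4),np.round(o['force'],1),o['gripper_width'])
go((.560,.127,.013),.005,40)
go((.615,.127,.013),.005,40)
cv2.imwrite('pics/s9.png',cv2.resize(cams.camera('side')[130:290,200:400],None,fx=4,fy=3.7))
cv2.imwrite('pics/t9.png',cv2.resize(cams.camera('top')[140:280,160:360],None,fx=4,fy=4))
E
```

```text
clock: 11.35
eef_pos: [0.6246, 0.1282, 0.0103]
ee_rot: [0.644, -0.298, 0.296, -0.64]
force: [0.3, -0.3, -0.3]
gripper_width: 0.507
clock: 12.05
eef_pos: [0.5724, 0.1278, 0.0736]
ee_rot: [0.644, -0.296, 0.295, -0.641]
force: [-0.2, 0.4, -0.4]
gripper_width: 0.722
clock: 12.45
eef_pos: [0.5512, 0.1276, 0.0518]
ee_rot: [0.644, -0.297, 0.295, -0.641]
force: [-0.2, 0.1, -0.0]
gripper_width: 0.047
[0.5512 0.1276 0.0518] [-0.2  0.1 -0. ] 0.04678936809074803
shift [ 0.06  3.52 -1.85] turn [-0.008  0.001  0.001] rows>= 0.8
shift [0.08 7.09 2.33] turn [-0.008  0.001  0.001] rows>= 1.5
```

View pics/s9.png

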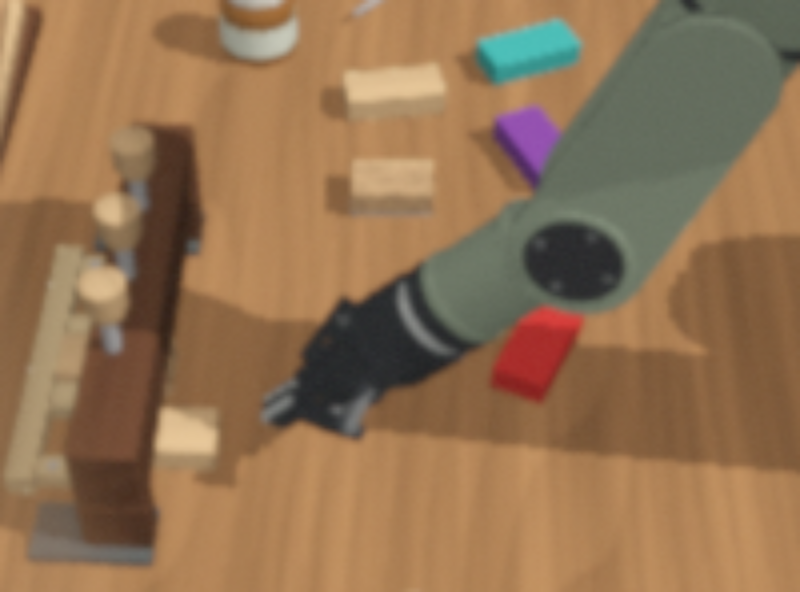

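View pics/t9.png

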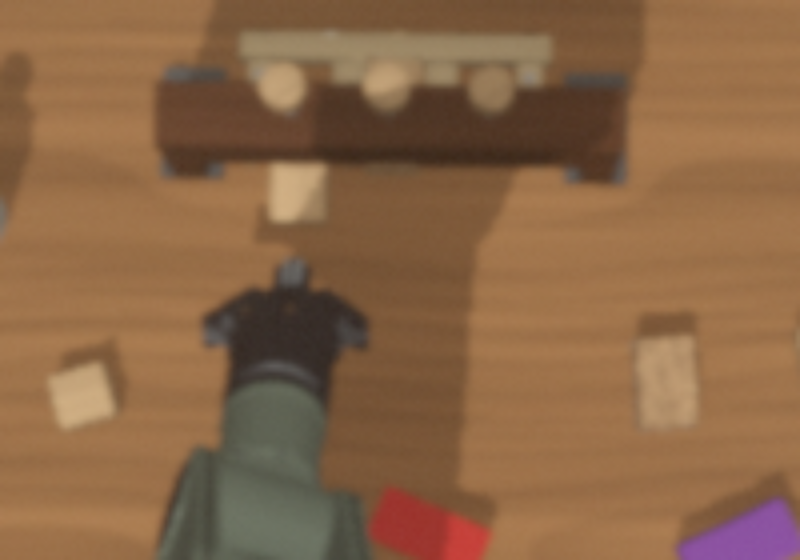

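```bash
python3 -m pendant '[[[0.1,3.5,-1.85],[0,0,0]],[[0.1,3.5,-1.85],[0,0,0]],[[0.1,4.3,-0.9],[0,0,0]],[[0.1,5.0,-0.1],[0,0,0]],[[0.1,5.7,0.7],[0,0,0]],[[0.1,6.35,1.5],[0,0,0]],[[0.1,7.0,2.25],[0,0,0]],[[0.1,7.4,2.7],[0,0,0]],[[0.1,7.7,3.1],[0,0,0]],[[0.1,7.7,3.1],[0,0,0]]]'
```

```text
clock: 13.55
eef_pos: [0.6248, 0.1269, 0.0138]
ee_rot: [0.644, -0.297, 0.295, -0.641]
force: [-0.4, -0.7, -0.2]
gripper_width: 0.004
```

```bash
python3 -m pendant '[[[0,0.3,0.2],[0,0,0]],[[0,0.3,0.2],[0,0,0]]]'; python3 -m pendant '[[[0,0.13,0.15],[0,0,0]],[[0,0.13,0.15],[0,0,0]]]'
```

```text
clock: 13.75
eef_pos: [0.6276, 0.1269, 0.0123]
ee_rot: [0.644, -0.297, 0.295, -0.64]
force: [0.1, 0.7, -0.1]
gripper_width: 0.002
clock: 13.95
eef_pos: [0.629, 0.1269, 0.0121]
ee_rot: [0.643, -0.298, 0.296, -0.64]
force: [-1.9, 0.3, 0.4]
gripper_width: -0.001
```

```bash
python3 -m pendant '[[[0,0.1,0.1],[0,0,0]],[[0,0.1,0.1],[0,0,0]]]'
python3 - <<'E'
from h import *
cv2.imwrite('pics/s10.png',cv2.resize(cams.camera('side')[150:270,200:300],None,fx=6,fy=5))
cv2.imwrite('pics/t10.png',cv2.resize(cams.camera('top')[140:220,190:330],None,fx=5.6,fy=5.6))
E
```

```text
clock: 14.15
eef_pos: [0.6291, 0.1269, 0.0116]
ee_rot: [0.643, -0.299, 0.296, -0.64]
force: [-6.3, -0.2, 4.0]
gripper_width: 0.001
```

View pics/s10.png

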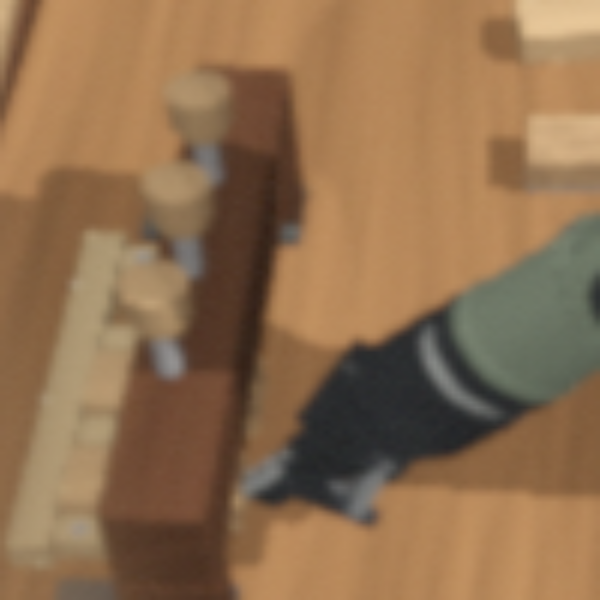

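View pics/t10.png

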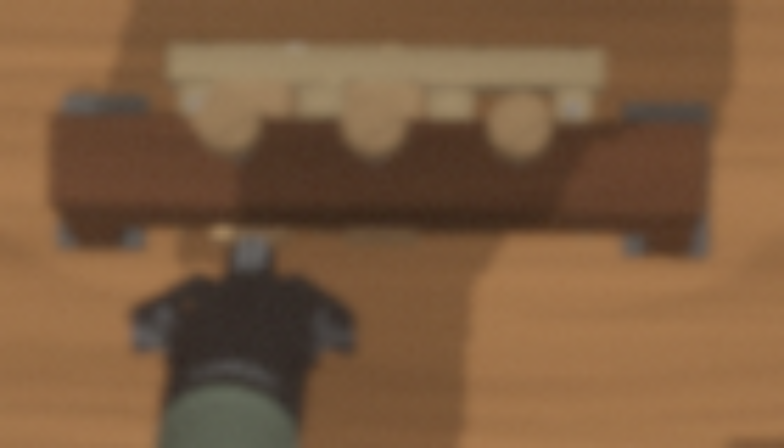

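The left blank is home: force 6 N at the same TCP x=0.629, and it meets the stop in both views (top crop (270,95), side crop (85,485)). Retreating and going to the third blank.

```bash
python3 -m pendant '[[[0,-2,-2],[0,0,0]],[[0,-6,-2],[0,0,0]],[[0,-10,-4],[0,0,0]],[[0,-12,-5],[0,0,0]],[[0,-12,-5],[0,0,0]]]' 0
python3 - <<'E'
from h import *
go((.455,-.299,.10),.19,40)
E
```

```text
clock: 14.75
eef_pos: [0.5128, 0.1263, 0.0722]
ee_rot: [0.644, -0.297, 0.295, -0.64]
force: [-0.2, -0.2, -0.0]
gripper_width: 0.845
shift [42.49 -6.03 -2.79] turn [-0.008 -0.14   0.119] rows>= 8.6
```

```bash
python3 -m pendant '[[[2,-6,-2],[0,0,0]],[[42.5,-6,-2.8],[0,-0.14,0.119]],[[42.5,-6,-2.8],[0,-0.14,0.119]],[[42.5,-6,-2.8],[0,-0.14,0.119]],[[42.5,-6,-2.8],[0,-0.14,0.119]],[[42.5,-6,-2.8],[0,-0.14,0.119]],[[42.5,-6,-2.8],[0,-0.14,0.119]],[[42.5,-6,-2.8],[0,-0.14,0.119]],[[42.5,-6,-2.8],[0,-0.14,0.119]],[[42.5,-6,-2.8],[0,-0.14,0.119]],[[42.5,-6,-2.8],[0,-0.14,0.119]],[[42.5,-6,-2.8],[0,-0.14,0.119]]]' 0
python3 - <<'E'
from h import *
o,p,R=cur();print(p.round(4))
go((.459,-.299,.06),.19,40)
go((.459,-.299,.008),.19,40)
cv2.imwrite('pics/t11.png',cv2.resize(cams.camera('top')[180:300,280:440],None,fx=5,fy=5))
E
```

```text
clock: 15.95
eef_pos: [0.4853, -0.1105, 0.1092]
ee_rot: [0.701, -0.323, 0.266, -0.578]
force: [1.8, 0.0, 0.7]
gripper_width: 1.0
[ 0.4853 -0.1105  0.1092]
shift [18.   -0.26 -7.91] turn [-0.009  0.002 -0.001] rows>= 3.9
shift [ 17.99   3.7  -11.28] turn [-0.009  0.002 -0.001] rows>= 4.3
```

View pics/t11.png

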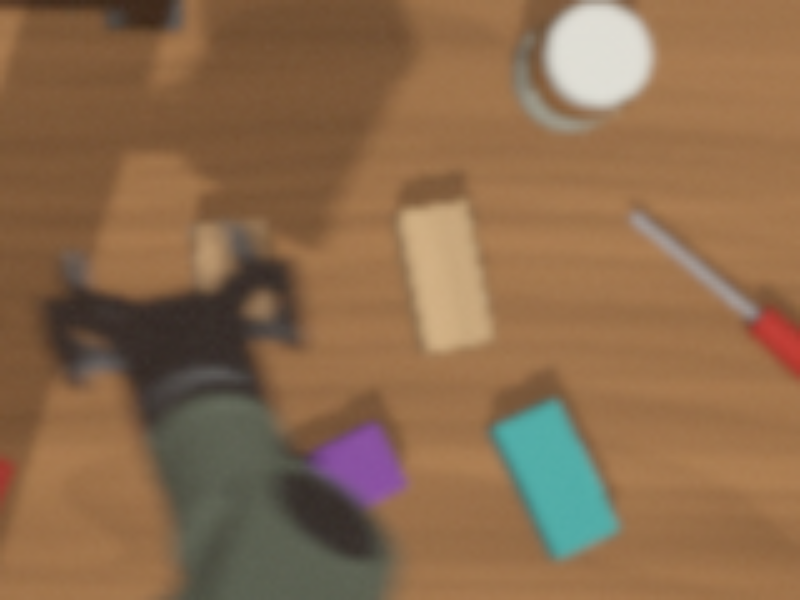

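```bash
python3 -m pendant '[[[18,-3.3,-5.3],[0,0,0]],[[18,-3.3,-5.3],[0,0,0]],[[18,-3.3,-5.3],[0,0,0]],[[18,-3.3,-5.3],[0,0,0]],[[18,-3.3,-5.3],[0,0,0]],[[18,-1.8,-6.6],[0,0,0]],[[18,-0.3,-7.9],[0,0,0]],[[18,-0.3,-7.9],[0,0,0]],[[18,-0.3,-7.9],[0,0,0]]]' 0
python3 - <<'E'
from h import *
o,p,R=cur();print(p.round(4))
go((.460,-.299,.008),.19,40)
cv2.imwrite('pics/t12.png',cv2.resize(cams.camera('top')[180:300,280:440],None,fx=5,fy=5))
E
```

```text
clock: 16.9
eef_pos: [0.4575, -0.2973, 0.0599]
ee_rot: [0.7, -0.323, 0.267, -0.578]
force: [0.6, -0.2, 0.9]
gripper_width: 1.007
[ 0.4575 -0.2973  0.0599]
shift [ 0.22  4.09 -3.2 ] turn [-0.008 -0.001 -0.   ] rows>= 1.0
```

View pics/t12.png

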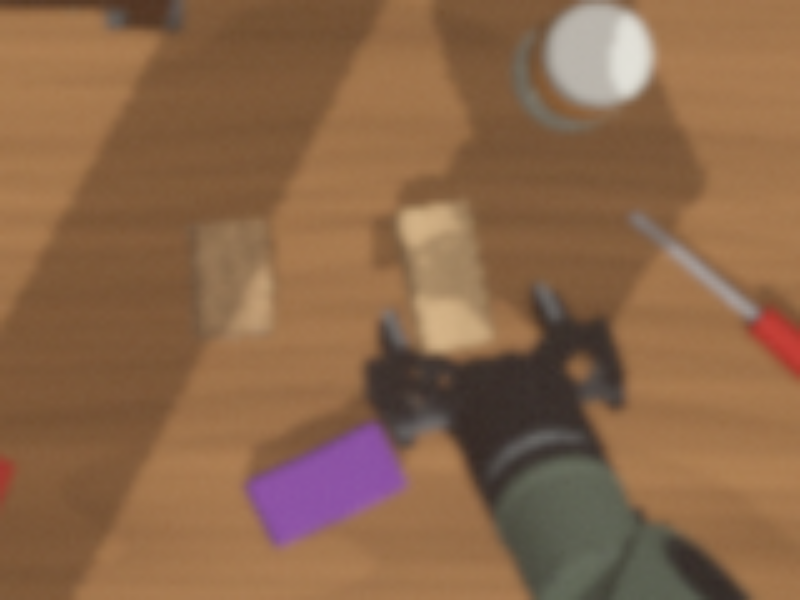

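Run:
```python
from h import *
for p in [(375,425),(405,485),(248,490),(280,545)]:
    w=onz('top',p[0]/5+280-.4,p[1]/5+180-.4,.028); 
    # in tool frame of goal
    T=tgt(.19,40); print(w.round(3),'tool',(T.inv().apply(w-np.array([.460,-.299,.008]))*1000).round(0))
cv2.imwrite('pics/s12.png',cv2.resize(cams.camera('side')[120:220,250:400],None,fx=5,fy=5))
```

```text
[ 0.38  -0.251  0.028] tool [-62. -60. -41.]
[ 0.343 -0.269  0.028] tool [-51. -86. -71.]
[ 0.338 -0.172  0.028] tool [-148.  -77.  -60.]
[ 0.305 -0.192  0.028] tool [-134. -100.  -88.]
```

View pics/s12.png

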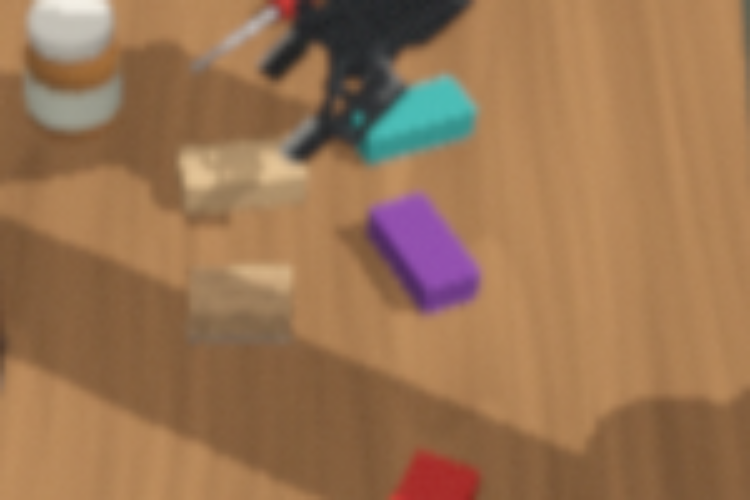

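Run:
```python
from h import *
for p in [(490,430),(555,400),(618,525),(560,558)]:
    w=onz('top',p[0]/5+280-.4,p[1]/5+180-.4,.028); 
    T=tgt(.19,40); print(w.round(3),'tool',(T.inv().apply(w-np.array([.460,-.299,.008]))*1000).round(0))
```

```text
[ 0.378 -0.323  0.028] tool [  8. -70. -53.]
[ 0.397 -0.363  0.028] tool [ 51. -63. -44.]
[ 0.32  -0.401  0.028] tool [  74. -116. -107.]
[ 0.3   -0.365  0.028] tool [  35. -125. -117.]
```

```bash
python3 -m pendant '[[[0.1,2.2,-1.2],[0,0,0]],[[0.1,4.2,-3.0],[0,0,0]],[[0.1,4.2,-3.0],[0,0,0]],[[0.1,4.2,-3.0],[0,0,0]]]' 0 40 && python3 -m pendant '[[[0,0,0],[0,0,0]],[[0,0,0],[0,0,0]],[[0,0,0],[0,0,0]],[[0,0,0],[0,0,0]],[[0,0,0],[0,0,0]],[[0,0,0],[0,0,0]],[[0,0,0],[0,0,0]]]' 255 40
python3 - <<'E'
from h import *
o,p,R=cur()
go(p+[0,0,.06],.19,40)
go((.530,-.150,.080),.1,40)
E
```

```text
clock: 17.4
eef_pos: [0.462, -0.2978, 0.0094]
ee_rot: [0.7, -0.323, 0.267, -0.579]
force: [-0.3, 0.7, -0.2]
gripper_width: 1.0
clock: 18.1
eef_pos: [0.462, -0.2983, 0.0098]
ee_rot: [0.7, -0.323, 0.266, -0.579]
force: [-3.0, 0.1, 7.7]
gripper_width: 0.507
shift [ 0.01 -4.56  3.9 ] turn [-0.01   0.     0.003] rows>= 1.2
shift [-13.27   0.8   11.77] turn [-0.01   0.069 -0.056] rows>= 3.6
```

```bash
python3 -m pendant '[[[0,-2,1.7],[0,0,0]],[[0,-5.0,4.3],[0,0,0]],[[0,-5.0,4.3],[0,0,0]],[[-13.2,0.8,11.5],[0,0.069,-0.056]],[[-13.2,0.8,11.5],[0,0.069,-0.056]],[[-13.2,0.8,11.5],[0,0.069,-0.056]],[[-13.2,0.8,11.5],[0,0.069,-0.056]],[[-13.2,0.8,11.5],[0,0.069,-0.056]],[[-13.2,0.8,11.5],[0,0.069,-0.056]],[[-13.2,0.8,11.5],[0,0.069,-0.056]]]'
python3 - <<'E'
from h import *
o,p,R=cur();print(p.round(4))
go((.540,-.0212,.080),.005,40)
go((.540,-.0212,.017),.005,40)
E
```

```text
clock: 19.1
eef_pos: [0.5275, -0.1519, 0.0766]
ee_rot: [0.673, -0.31, 0.282, -0.609]
force: [0.3, -0.2, -0.4]
gripper_width: 0.506
[ 0.5275 -0.1519  0.0766]
shift [-12.89   1.39   2.13] turn [-0.007  0.071 -0.061] rows>= 2.6
shift [-12.88   6.19  -1.95] turn [-0.007  0.071 -0.061] rows>= 2.9
```

```bash
python3 -m pendant '[[[-12.9,1.4,2.1],[0,0.071,-0.061]],[[-12.9,1.4,2.1],[0,0.071,-0.061]],[[-12.9,1.4,2.1],[0,0.071,-0.061]],[[-12.9,1.4,2.1],[0,0.071,-0.061]],[[-12.9,3.8,0.1],[0,0.071,-0.061]],[[-12.9,6.2,-1.9],[0,0.071,-0.061]],[[-12.9,6.2,-1.9],[0,0.071,-0.061]],[[-12.9,6.2,-1.9],[0,0.071,-0.061]]]'
python3 - <<'E'
from h import *
o,p,R=cur();print(p.round(4))
go((.623,-.0212,.010),.005,40)
cv2.imwrite('pics/t13.png',cv2.resize(cams.camera('top')[140:280,200:400],None,fx=4,fy=4))
E
```

```text
clock: 19.9
eef_pos: [0.5406, -0.0208, 0.0173]
ee_rot: [0.643, -0.297, 0.297, -0.64]
force: [-0.5, 0.1, -0.4]
gripper_width: 0.506
[ 0.5406 -0.0208  0.0173]
shift [0.07 5.89 5.81] turn [-0.006 -0.001 -0.001] rows>= 1.7
```

View pics/t13.png

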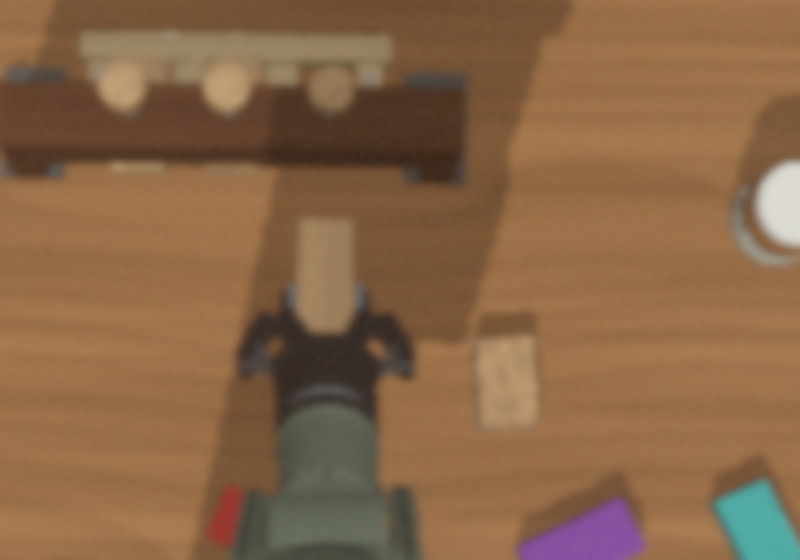

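Run:
```python
from h import *
for p in [(299,220),(355,220),(299,285),(355,285)]:
    print(p,onz('top',p[0]/4+200-.4,p[1]/4+140-.4,.036).round(4))
```

```text
(299, 220) [0.5946 0.0015 0.036 ]
(355, 220) [ 0.5953 -0.0425  0.036 ]
(299, 285) [0.5431 0.0007 0.036 ]
(355, 285) [ 0.5437 -0.0431  0.036 ]
```

Centred at y=-0.0207 (lane -0.021) and straight. Sliding in.

```bash
python3 -m pendant '[[[0,1.0,1.0],[0,0,0]],[[0,2.1,2.4],[0,0,0]],[[0,3.5,3.9],[0,0,0]],[[0,4.9,5.1],[0,0,0]],[[0,6.0,6.0],[0,0,0]],[[0,6.0,6.0],[0,0,0]],[[0,6.0,6.0],[0,0,0]]]'
python3 -m pendant '[[[0,0,0],[0,0,0]],[[0,0,0],[0,0,0]],[[0,-0.5,0],[0,0,0]],[[0,-3,0],[0,0,0]],[[0,-6,0],[0,0,0]],[[0,-8,0],[0,0,0]],[[0,-8,0],[0,0,0]]]' 70
python3 -m pendant '[[[0,0,-2],[0,0,0]],[[0,0,-3],[0,0,0]],[[0,0,-3],[0,0,0]],[[0,0,-3],[0,0,0]]]' 255
python3 - <<'E'
from h import *
o,p,R=cur(); print(p.round(4),np.round(o['force'],1),o['gripper_width'])
go((.560,-.0212,.012),.005,40)
go((.6255,-.0212,.012),.005,40)
cv2.imwrite('pics/s14.png',cv2.resize(cams.camera('side')[130:290,200:400],None,fx=4,fy=3.7))
cv2.imwrite('pics/t14.png',cv2.resize(cams.camera('top')[140:280,160:360],None,fx=4,fy=4))
E
```

```text
clock: 20.65
eef_pos: [0.6251, -0.02, 0.0124]
ee_rot: [0.644, -0.296, 0.295, -0.64]
force: [-0.7, -0.5, -1.7]
gripper_width: 0.506
clock: 21.35
eef_pos: [0.572, -0.0195, 0.0737]
ee_rot: [0.644, -0.297, 0.295, -0.64]
force: [0.5, -0.4, -0.3]
gripper_width: 0.728
clock: 21.75
eef_pos: [0.5511, -0.0197, 0.0522]
ee_rot: [0.644, -0.297, 0.296, -0.64]
force: [0.2, 0.8, 0.4]
gripper_width: 0.043
[ 0.5511 -0.0197  0.0522] [0.2 0.8 0.4] 0.04278126825766654
shift [ 0.16  3.63 -1.93] turn [-0.008  0.    -0.002] rows>= 0.8
shift [0.2  7.88 3.05] turn [-0.008  0.    -0.002] rows>= 1.7
```

View pics/s14.png

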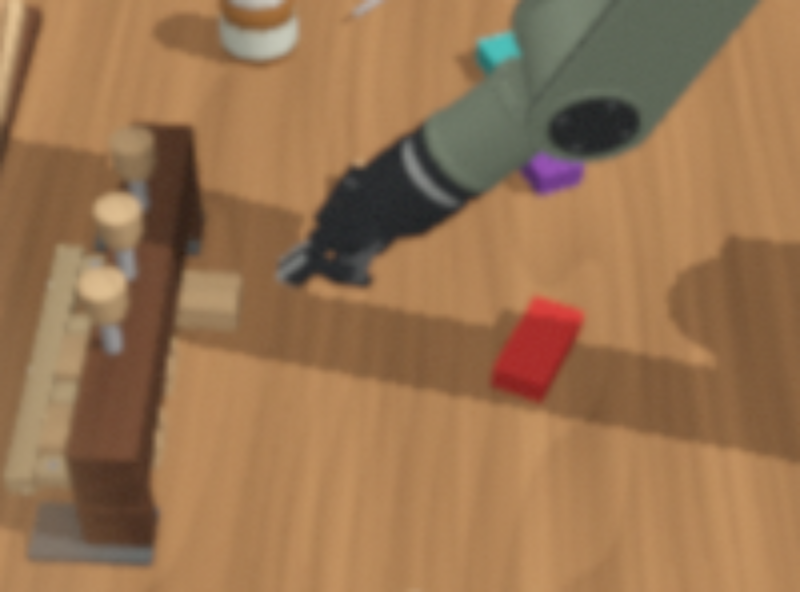

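View pics/t14.png

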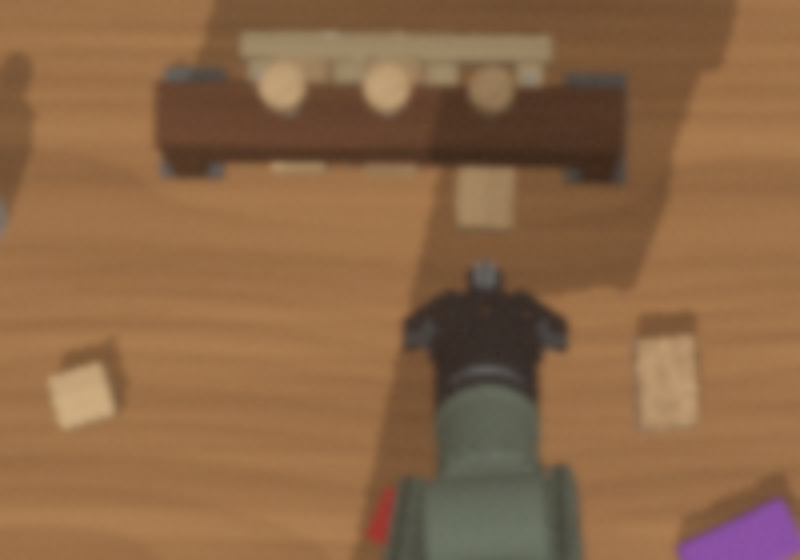

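```bash
python3 -m pendant '[[[0.1,3.5,-1.85],[0,0,0]],[[0.1,3.5,-1.85],[0,0,0]],[[0.1,4.3,-0.9],[0,0,0]],[[0.1,5.0,-0.1],[0,0,0]],[[0.1,5.7,0.7],[0,0,0]],[[0.1,6.35,1.5],[0,0,0]],[[0.1,7.0,2.25],[0,0,0]],[[0.1,7.5,2.6],[0,0,0]],[[0.1,7.9,3.0],[0,0,0]],[[0.1,7.9,3.0],[0,0,0]]]'; python3 -m pendant '[[[0,0.15,0.18],[0,0,0]],[[0,0.15,0.18],[0,0,0]]]'
```

```text
clock: 22.85
eef_pos: [0.6252, -0.0202, 0.0117]
ee_rot: [0.644, -0.297, 0.296, -0.64]
force: [-0.2, -0.1, -0.1]
gripper_width: 0.0
clock: 23.05
eef_pos: [0.6267, -0.0202, 0.0114]
ee_rot: [0.644, -0.297, 0.296, -0.64]
force: [0.3, 0.2, -0.6]
gripper_width: 0.003
```

```bash
python3 -m pendant '[[[0,0.14,0.16],[0,0,0]],[[0,0.14,0.16],[0,0,0]]]'; python3 -m pendant '[[[0,0.12,0.13],[0,0,0]],[[0,0.12,0.13],[0,0,0]]]'
```

```text
clock: 23.25
eef_pos: [0.6289, -0.0202, 0.0115]
ee_rot: [0.644, -0.297, 0.296, -0.64]
force: [-0.3, 0.4, 0.7]
gripper_width: -0.003
clock: 23.45
eef_pos: [0.6291, -0.0201, 0.0108]
ee_rot: [0.644, -0.298, 0.297, -0.639]
force: [-4.6, 0.5, 1.9]
gripper_width: -0.001
```

```bash
python3 -m pendant '[[[0,0.1,0.1],[0,0,0]],[[0,0.1,0.1],[0,0,0]]]'; python3 -m pendant '[[[0,-2,-2],[0,0,0]],[[0,-6,-3],[0,0,0]],[[0,-10,-6],[0,0,0]],[[0,-14,-10],[0,0,0]],[[0,-18,-14],[0,0,0]],[[0,-20,-18],[0,0,0]],[[0,-20,-18],[0,0,0]],[[0,-20,-18],[0,0,0]]]'
python3 - <<'E'
from h import *
o,p,R=cur(); print(p.round(4))
t=cams.camera('top');s=cams.camera('side')
cv2.imwrite('pics/t15f.png',t);cv2.imwrite('pics/s15f.png',s)
cv2.imwrite('pics/s15.png',cv2.resize(s[150:270,200:300],None,fx=6,fy=5,interpolation=cv2.INTER_CUBIC))
cv2.imwrite('pics/t15.png',cv2.resize(t[140:195,195:325],None,fx=6,fy=6,interpolation=cv2.INTER_CUBIC))
E
```

```text
clock: 23.65
eef_pos: [0.6292, -0.0201, 0.0103]
ee_rot: [0.643, -0.299, 0.298, -0.639]
force: [-8.8, 0.2, 5.7]
gripper_width: 0.003
clock: 24.45
eef_pos: [0.4069, -0.0282, 0.0865]
ee_rot: [0.64, -0.309, 0.309, -0.633]
force: [0.2, -0.1, 0.2]
gripper_width: 0.001
[ 0.4069 -0.0282  0.0865]
```

View pics/s15.png

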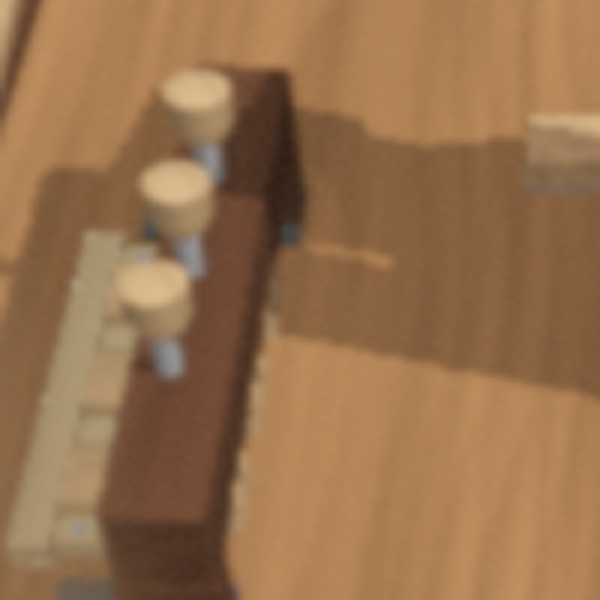

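View pics/t15.png

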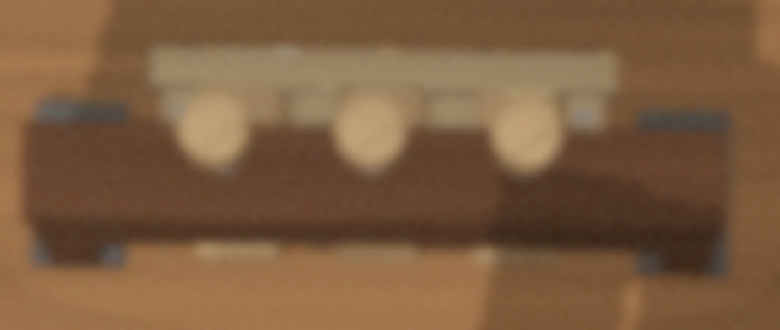

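View pics/t15f.png

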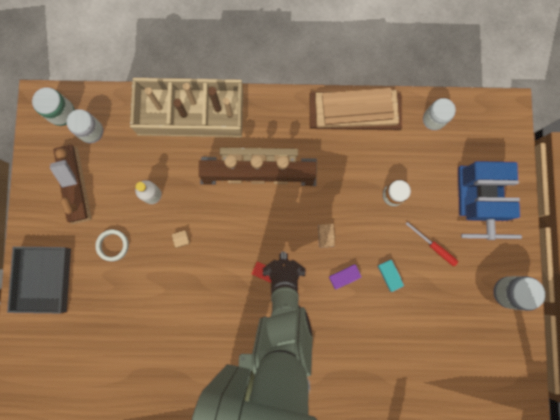

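```bash
python3 -m pendant '[[[0,-4,3],[0,0,0]],[[0,-6,5],[0,0,0]],[[0,-6,5],[0,0,0]],[[0,-6,5],[0,0,0]],[[0,-6,5],[0,0,0]]]'
python3 - <<'E'
from h import *
T=lambda p:(p[0]/6+195-.4,p[1]/6+140-.4)
for p in [(198,258),(279,258),(338,259),(417,259),(474,261),(553,263)]: print('near edge',onz('top',*T(p),.010).round(4))
# bystander drift
a=cv2.imread('pics/top0.png');b=cv2.imread('pics/t15f.png')
for nm,(x0,y0,x1,y1) in dict(offcut=(165,225,200,255),sander=(315,220,340,252),glue=(130,175,165,210),jar=(380,175,415,210),tape=(90,225,132,265),driver=(400,215,460,270)).items():
    r=cv2.matchTemplate(b[y0-6:y1+6,x0-6:x1+6],a[y0:y1,x0:x1],cv2.TM_CCOEFF_NORMED);_,m,_,l=cv2.minMaxLoc(r);print(nm,'shift px',l[0]-6,l[1]-6,round(m,3))
E
```

```text
clock: 25.05
eef_pos: [0.4061, -0.0054, 0.1265]
ee_rot: [0.658, -0.304, 0.327, -0.607]
force: [0.1, 1.1, -0.7]
gripper_width: -0.002
near edge [0.6355 0.1517 0.01  ]
near edge [0.6362 0.1085 0.01  ]
near edge [0.6362 0.077  0.01  ]
near edge [0.6369 0.0349 0.01  ]
near edge [0.6363 0.0044 0.01  ]
near edge [ 0.6359 -0.0378  0.01  ]
offcut shift px 0 0 0.998
sander shift px 1 1 0.597
glue shift px 0 0 0.999
jar shift px 0 0 0.965
tape shift px 0 0 0.999
driver shift px 0 0 0.823
```

Run:
```python
from h import *
o,p,R=cur(); print(np.round(o['force'],1),np.abs(o['dq']).max())
print(env.job_done())
```

```text
[ 0.1  1.1 -0.7] 2.175303588414439
the job is handed in; nothing more can be done
None
```

I slid the three pale blanks into the left, middle and right lanes and handed the job in at about 25 s. I gripped each one, slid it into the mouth of its lane, let go, and pushed it home with the shut fingers leaning back 40°.

**Seating:** All three stopped at the same tool position (x = 0.629 m, predicted 0.6286), with a push of 6 to 9 N. In the last pictures each blank reaches the stop. Their near ends form an even row at x = 0.6355 to 0.637 m, where 0.637 is home. The gripper was clear of everything.

**Checks that were less clean:**
- **Sideways position:** the final top view read the near ends about 3 mm left of the lane centres I measured. The lanes allow only about 2 mm of play, so I put this down to pixel error.
- **Beam:** I saw no sign of contact. I judged this from the wrist force and the pictures, and did not measure it directly.
- **Other objects:** offcut, glue, jar and tape showed no shift. The screwdriver also showed none, on a weaker match. The sanding block matched poorly (1 px off, score 0.60) because the arm's shadow lay across it. The arm never went near enough to touch it.
- **Arm at hand-in:** the last reading showed a joint still moving at 2.2 rad/s, with the tool 0.127 m up in free air. I had expected the arm to be still.

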